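Worn pedal into the scrap-metal box

ROBOT

A 6-joint arm with a two-finger parallel gripper is mounted at the origin on the work surface. World frame = base frame: x ahead of the robot, y to its left, z up, the work surface at z = 0. Lengths are in m, angles in rad, forces in N, time in s.
With the tool pointing down it reaches from about 0.3 to 1 m from the base axis. Payload 5.1 kg.
Tool frame: the origin (TCP) lies at the very end of the fingers, on their centre line; the grasp point (between the pads) lies robot.grasp_offset behind it (robot.grasp_offset is the distance from the TCP to the grasp point, in m); z points along the fingers, y is the line along which they close (so a half turn about z gives the same grasp; the last joint's range is limited). The gripper opens to 95 mm and grips with 3 to 60 N. Pads are 20 mm wide; open, the fingers measure 119 mm over their backs; the gripper's body (75 mm by 180 mm) begins 59 mm behind the grasp point.
Start: joints at [-1.266, 0.124, 1.65, -0, 1.367, -0.083], TCP at [0.246, -0.602, 0.189] pointing down, gripper open.
Joint ranges: [-2.61, 2.61], [-1.02, 2.33], [0.03, 2.71], [-1.35, 4.49], [0.32, 2.68], [-2.91, 2.91]. Speed limits (rad/s): [2.57, 2.57, 3.14, 3.14, 3.14, 3.14].

INTERFACE

Orientations are given as a rotation vector (axis times angle).
In Python, from station import robot gives the robot as it stands. The module is installed in compiled form; this text tells all that it offers.
- The arm moves only by the shell command python3 -m jog 'ROWS' [FORCE]. ROWS is JSON, a list of rows, each an object of numbers: "tx", "ty", "tz": the shift along the world's x, y, z in cm; "wx", "wy", "wz": the turn, a rotation vector about the world's x, y, z in degrees; "claw": the finger opening in cm, from 0 to 9.51. A call has 1 to 20 rows; each row is the pose to reach, as a shift and turn from the pose commanded when the call began; what a row does not reach only later rows make up. A row lasts 1/8 s, in which the tool goes at most 62.5 mm and 10.7 degrees, less where a joint would pass 70% of its speed; a pose out of reach is approached as far as the arm can. A call with a gripper value outside its range is refused whole. The fingers move at their own pace and stop on an object; FORCE is the grip in N (left out, the last holds). Time passes only in rows, so rows that repeat a pose let the fingers close. It gives the time, the measured TCP pose, the force, the opening and the grip force at its end, in the units of the state.
- robot.get_state(): the state, without advancing time (a new reading comes with each control period).
- robot.get_image(name): name is "scene" or "top" or "wrist"; returns the picture (384x512x3 uint8, red, green, blue); there is no depth.
- robot.camera_info(name): a dict with "vertical_fov" (degrees; the focal length in pixels is half the picture's height over the tangent of half this angle, whatever the lens; pixels are square), "cx", "cy" (the principal point, pixels), "k1" (the pictures are not rectified: a ray, as slopes to the right and down, at radius r is drawn at 1 + k1 r^2 times it, then the intrinsics apply), "eye" and "orientation" of the camera in the world. Camera axes: x right, y down, z forward; pixel columns grow to the right and rows downward; lengths in m; the calibration is good to about 2 mm. A picture is of the moment at which its call begins: read the wrist's pose just before it. camera_info takes no time and is no camera call; for the wrist camera it gives the pose at the moment of the call.
- robot.close_job(): hands the job in; it is judged then, once.
The state is a dict: "t": time; "joints": joint angles; "joint_vel": joint speeds; "joint_torque": joint torques, N m; "position": TCP position; "ee_rot": TCP orientation; "contact_force": force on the tool from outside, world axes, zero at the start; "moment": the same for the moment, N m; "gripper_width": opening from 0.0 (shut) to 1.0 (fully open); "finger_force": force on a finger pad.
Only numpy, scipy, OpenCV 4.12 (cv2) and the standard library are available. Lean on these libraries where they do the work, as an engineer would, in place of code of your own. Each camera call takes 0.05 s, during which the arm holds its last target. There are 200 camera calls.

TASK

The narrow one of the two bicycle pedals on the bench is worn out: set it on the ledge of the grey scrap-metal box and push it in through the sprung flap, so that it drops inside and the flap swings shut behind it. Leave the wide pedal where it lies.

Things in the scene. Friction and masses are not known exactly. Their poses are not given: they have to be found in the camera images.
- pedal: The worn narrow pedal: aluminium cage 80 mm long (its x), 52 wide (y), 24 high, lying flat; a steel spindle stub, 14 mm thick, sticks 26 mm out of the middle of its +x end (106 mm long in all). About 0.22 kg, balanced within 8 mm of the cage's middle. Can be gripped from above across the 52 mm. Goes in lengthways, spindle first; sideways it jams. Origin: centre of the cage's underside, z up.
- wide_pedal: The other pedal, nearly square: aluminium cage 100 mm long, 96 wide, 22 high, with the same spindle stub at its +x end. To be left alone. Origin: centre of its underside, z up.
- bin: Grey steel scrap box, fixed. Its x points level along the way in; origin at bench height below the lintel's front face. Ledge: top 45 mm up, x -155 to -30 mm, y +-75, open in front and above, side lips 6 mm high. Behind it a well, floor 13 mm up, to x 158. Mouth over the ledge 142 mm wide, 46 high; lintel and clear roof from x 0, top 101 mm up; side walls that high from x -30. No other way in.
- flap (a joint): Steel flap in the box's mouth, 134 mm wide, 56 long, on a level hinge 93 mm above the bench, 6 mm behind the lintel's front face. Shut, it slants down and outwards (36 deg from upright) to the ledge's inner end, 3 mm above the ledge's level. 0 rad = shut; grows as it swings inwards and up, to 2.0. A light spring shuts it: about 1 N at its lower edge opens it; it swings shut when nothing holds it.
Mind the look-alikes: they are no part of the job. What is shaped like the pedal but orange or red is not meant.

How it is judged:
By the outcome, as a careful person would: the job done as asked, in the order asked, and still so for the second after the job is handed in, with the robot touching nothing.
It also fails if it takes over 51 s, if anything falls off the work surface, if the arm or the gripper's body presses on something with over 40 N, if the wrist force passes 120 N, or if a joint passes its speed limit or range.

## Working session

There is one attempt and no reset: what is moved stays moved. The work goes in short steps, Python scripts to look and compute and a shell command to move; the robot and the scene stay as the last step left them, time stands still between calls to the robot, and variables do not carry over. Pictures are saved under pics/ and viewed, at most 10 in all, crops included, and the job is handed in when it is done.

```bash
mkdir -p pics; cat > h.py <<'E'
from station import robot
import numpy as np, cv2
from scipy.spatial.transform import Rotation as R
def grab(n,f):
    i=robot.camera_info(n); im=robot.get_image(n); cv2.imwrite('pics/'+f,im[:,:,::-1]); return i,im
def Rm(o):
    o=np.array(o,float)
    return o if o.shape==(3,3) else (R.from_rotvec(o).as_matrix() if o.size==3 else R.from_quat(o).as_matrix())
def K(i):
    f=192/np.tan(np.radians(i['vertical_fov'])/2); return f
def cast(i,uv,z):
    f=K(i); d=(np.array(uv,float)-[i['cx'],i['cy']])/f; s=d.copy()
    for _ in range(20): s=d/(1+i['k1']*(s**2).sum())
    v=Rm(i['orientation'])@np.array([s[0],s[1],1]); e=np.array(i['eye']); return e+v*(z-e[2])/v[2]
def proj(i,p):
    q=Rm(i['orientation']).T@(np.array(p)-i['eye']); s=q[:2]/q[2]; return s*(1+i['k1']*(s**2).sum())*K(i)+[i['cx'],i['cy']]
E
python3 - <<'E'
from h import *
a,A=grab('top','top1.png'); b,B=grab('scene','sc1.png')
cv2.imwrite('pics/both.png',cv2.resize(A,(800,600))[:,:,::-1])
print(a,b,robot.grasp_offset); print(robot.get_state())
E
```

```text
{'vertical_fov': 46.89052393811311, 'cx': 247.1003097500389, 'cy': 186.654247472032, 'k1': -0.1252144040207501, 'eye': array([ 0.38512567, -0.02423759,  1.25793191]), 'orientation': array([-2.1542939 ,  2.09716617, -0.17301536])} {'vertical_fov': 56.426051226520876, 'cx': 257.01289131780004, 'cy': 195.17313384380182, 'k1': -0.10813869834958882, 'eye': array([ 1.07827575, -0.58725773,  0.68625549]), 'orientation': array([-2.13847771, -0.79405387,  0.35023345])} 0.0188
{'t': 0.1, 'joints': array([-1.26560340e+00,  1.24463534e-01,  1.65151651e+00, -2.38567561e-05,
        1.36746904e+00, -8.26284395e-02]), 'joint_vel': array([-0.00153569, -0.00128719, -0.00340578,  0.00058282, -0.00067968,
        0.0006698 ]), 'joint_torque': array([ 5.65370829e-04, -4.18879545e+01, -3.61097002e+01,  7.76750408e-02,
        4.61582153e-02, -5.46837089e-05]), 'position': array([ 0.24557656, -0.60116259,  0.18780707]), 'ee_rot': array([-3.08090412e+00, -6.05030268e-01,  3.60094557e-04]), 'contact_force': array([-0.37311052, -0.00801271, -0.07956647]), 'moment': array([ 0.01590291,  0.04569697, -0.02162002]), 'finger_force': 0.0, 'gripper_width': 0.9994703536559237}
```

View pics/both.png

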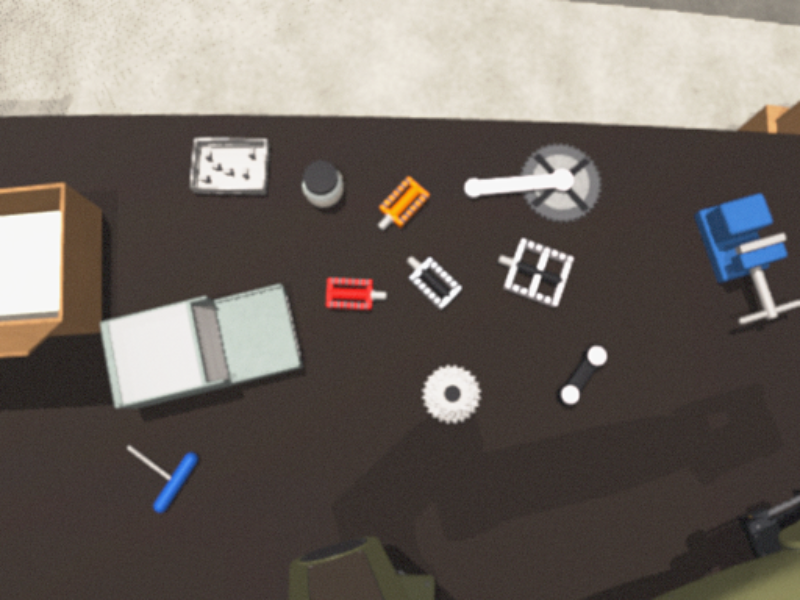

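View pics/sc1.png

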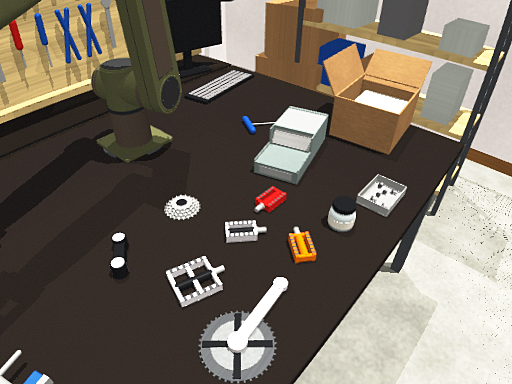

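The top view shows the narrow pedal at about (434,282) of 800x600 with its spindle at (412,262). The grey box has its ledge at (260,330) and its roof at (155,353), so the way in runs left in the image. The wide pedal is at (540,272), and the red and orange look-alikes are at (350,293) and (404,202). The scene view agrees.

```bash
python3 - <<'E'
from h import *
i=robot.camera_info('top'); im=cv2.imread('pics/top1.png'); g=im.min(2)
# pedal
m=np.zeros(g.shape,np.uint8); x0,y0,x1,y1=255,158,300,202
m[y0:y1,x0:x1]=(g[y0:y1,x0:x1]>95)*255
c=max(cv2.findContours(cv2.morphologyEx(m,cv2.MORPH_CLOSE,np.ones((9,9))),0,1)[0],key=cv2.contourArea)
P=np.array([cast(i,p,.022)[:2] for p in c[:,0]])
ctr=P.mean(0); r=cv2.minAreaRect((P*1000).astype(np.float32)); print('pedal whole',r)
# bin
m=np.zeros(g.shape,np.uint8); m[175:268,62:198]=(g[175:268,62:198]>70)*255
c=max(cv2.findContours(m,0,1)[0],key=cv2.contourArea)
ap=cv2.approxPolyDP(c,3,True)[:,0]
for p in ap: print(p,cast(i,p,.101)[:2].round(4),cast(i,p,.051)[:2].round(4))
v=cv2.resize(im[160:280,55:305],None,fx=3.2,fy=3.2,interpolation=2); cv2.imwrite('pics/crop.png',v)
E
```

```text
pedal whole ((629.2167358398438, -87.058837890625), (109.40205383300781, 59.26708221435547), 45.85295104980469)
[181 183] [0.5927 0.1678] [0.6016 0.1761]
[136 192] [0.5651 0.2879] [0.5729 0.3013]
[131 188] [0.5756 0.3023] [0.5838 0.3164]
[ 64 205] [0.5241 0.4848] [0.5301 0.5068]
[ 73 261] [0.3756 0.4465] [0.3752 0.4669]
[191 235] [0.4553 0.1343] [0.4583 0.1412]
```

View pics/crop.png

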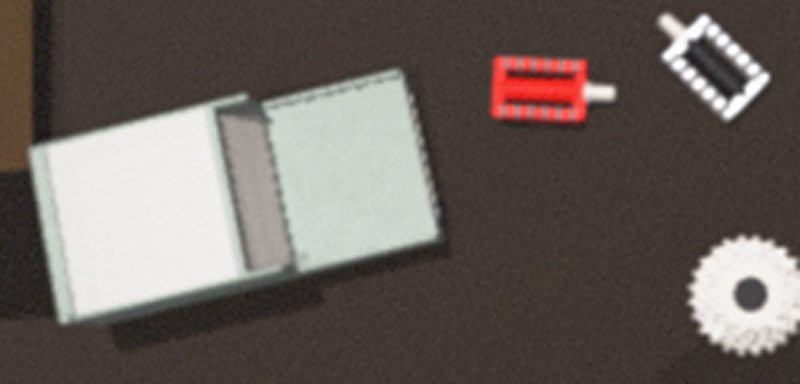

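```bash
python3 -m jog '[{"tx":18,"ty":24,"tz":5,"wz":12},{"tx":18,"ty":24,"tz":5,"wz":12},{"tx":18,"ty":24,"tz":5,"wz":12},{"tx":35.5,"ty":48.5,"tz":5,"wz":24},{"tx":35.5,"ty":48.5,"tz":5,"wz":24},{"tx":35.5,"ty":48.5,"tz":5,"wz":24},{"tx":35.5,"ty":48.5,"tz":5,"wz":24},{"tx":35.5,"ty":48.5,"tz":5,"wz":24},{"tx":35.5,"ty":48.5,"tz":5,"wz":24},{"tx":35.5,"ty":48.5,"tz":5,"wz":24},{"tx":35.5,"ty":48.5,"tz":5,"wz":24},{"tx":35.5,"ty":48.5,"tz":5,"wz":24},{"tx":35.5,"ty":48.5,"tz":5,"wz":24},{"tx":35.5,"ty":48.5,"tz":5,"wz":24},{"tx":35.5,"ty":48.5,"tz":5,"wz":24}]' 40
python3 - <<'E'
from h import *
i,im=grab('wrist','w1.png'); print(i['eye'],robot.get_state()['position'],robot.get_state()['ee_rot'])
c=np.array([.6201,-.0965,.024]);print('pred',proj(i,c))
E
```

```text
[ 0.32349374 -0.57017198  0.38430676] [ 0.24559906 -0.60122241  0.18794928] [-3.08112605e+00 -6.05088186e-01  3.14816195e-04]
pred [-230.15023736 -610.44486803]invalid input
```

View pics/w1.png

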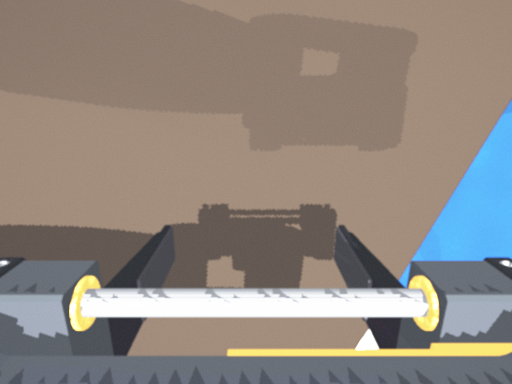

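The jog was refused and the arm stands at its start; the picture shows only bare bench with the fingers at the bottom of the frame. I'll try again with every key in each row.

```bash
python3 -m jog '[{"tx":4,"ty":5,"tz":2,"wx":0,"wy":0,"wz":3,"claw":9.5}]' 40
```

```text
t: 0.28
position: [0.2812, -0.5552, 0.2048]
ee_rot: [-3.063, -0.68, 0.002]
contact_force: [2.2, 0.2, 0.3]
gripper_width: 0.996
finger_force: 0.0
```

```bash
python3 -m jog '[{"tx":31.5,"ty":43.5,"tz":4,"wx":0,"wy":0,"wz":21,"claw":9.5},{"tx":31.5,"ty":43.5,"tz":4,"wx":0,"wy":0,"wz":21,"claw":9.5},{"tx":31.5,"ty":43.5,"tz":4,"wx":0,"wy":0,"wz":21,"claw":9.5},{"tx":31.5,"ty":43.5,"tz":4,"wx":0,"wy":0,"wz":21,"claw":9.5},{"tx":31.5,"ty":43.5,"tz":4,"wx":0,"wy":0,"wz":21,"claw":9.5},{"tx":31.5,"ty":43.5,"tz":4,"wx":0,"wy":0,"wz":21,"claw":9.5},{"tx":31.5,"ty":43.5,"tz":4,"wx":0,"wy":0,"wz":21,"claw":9.5},{"tx":31.5,"ty":43.5,"tz":4,"wx":0,"wy":0,"wz":21,"claw":9.5},{"tx":31.5,"ty":43.5,"tz":4,"wx":0,"wy":0,"wz":21,"claw":9.5},{"tx":31.5,"ty":43.5,"tz":4,"wx":0,"wy":0,"wz":21,"claw":9.5},{"tx":31.5,"ty":43.5,"tz":4,"wx":0,"wy":0,"wz":21,"claw":9.5},{"tx":31.5,"ty":43.5,"tz":4,"wx":0,"wy":0,"wz":21,"claw":9.5}]' 40
python3 - <<'E'
from h import *
i,im=grab('wrist','w2.png'); s=robot.get_state(); print(i['eye'],s['position'],s['ee_rot'])
c=np.array([.6201,-.0965,.024]);print('pred',proj(i,c))
E
```

```text
t: 1.78
position: [0.5973, -0.1213, 0.2473]
ee_rot: [-2.89, -1.231, 0.001]
contact_force: [0.1, -0.1, 0.8]
gripper_width: 1.0
finger_force: 0.0
[ 0.65567537 -0.06113555  0.44376201] [ 0.59738056 -0.12131187  0.24744003] [-2.89056366e+00 -1.23037285e+00  4.64436800e-04]
pred [253.14449445 134.01272361]
```

View pics/w2.png

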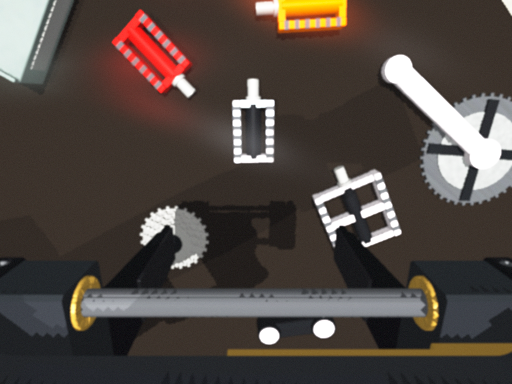

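The wrist view shows the narrow pedal upright in the frame, cage about (233–274, 98–162) with its spindle up at (253,88). It is well clear of the red pedal at (150,52) and the wide pedal at (357,210).

```bash
python3 - <<'E'
from h import *
i=robot.camera_info('wrist'); im=cv2.imread('pics/w2.png'); g=im.min(2)
m=np.zeros(g.shape,np.uint8); m[70:172,222:284]=(g[70:172,222:284]>100)*255
m=cv2.morphologyEx(m,cv2.MORPH_CLOSE,np.ones((25,25)))
o=cv2.morphologyEx(m,cv2.MORPH_OPEN,np.ones((21,21)))
c=max(cv2.findContours(o,0,1)[0],key=cv2.contourArea)
P=np.array([cast(i,p,.024)[:2]*1000 for p in c[:,0]],np.float32); r=cv2.minAreaRect(P); print('cage',r)
ys,xs=np.where((g>100)); k=(ys>72)&(ys<95)&(xs>240)&(xs<268)
sp=cast(i,(xs[k].mean(),ys[k].mean()),.016)[:2]*1000; print('spindle',sp)
d=sp-r[0]; print('yaw',np.degrees(np.arctan2(d[1],d[0])),np.hypot(*d))
s=robot.get_state(); t=Rm(s['ee_rot']); print('tool x yaw',np.degrees(np.arctan2(t[1,0],t[0,0])))
E
```

```text
cage ((622.5403442382812, -94.10962677001953), (81.56778717041016, 55.65009307861328), 46.1101188659668)
spindle [661.11305025 -52.85253403]
yaw 46.92592367142081 56.48009694316083
tool x yaw 46.11420809269487
```

```bash
python3 -m jog '[{"tx":0.4,"ty":0.4,"tz":-6,"wx":0,"wy":0,"wz":0,"claw":9.5},{"tx":0.4,"ty":0.4,"tz":-12,"wx":0,"wy":0,"wz":0,"claw":9.5},{"tx":0.4,"ty":0.4,"tz":-17,"wx":0,"wy":0,"wz":0,"claw":9.5},{"tx":0.4,"ty":0.4,"tz":-17,"wx":0,"wy":0,"wz":0,"claw":9.5},{"tx":0.4,"ty":0.4,"tz":-17,"wx":0,"wy":0,"wz":0,"claw":9.5},{"tx":0.4,"ty":0.4,"tz":-17,"wx":0,"wy":0,"wz":0,"claw":9.5}]' 40; python3 -c "
from h import *
print(robot.get_state()['position'])"
```

```text
t: 2.58
position: [0.6044, -0.1171, 0.0814]
ee_rot: [2.886, 1.231, 0.007]
contact_force: [-0.5, 0.5, 0.3]
gripper_width: 1.0
finger_force: 0.0
[ 0.60435459 -0.11707298  0.08139967]
```

```bash
python3 -m jog '[{"tx":-0.1,"ty":0.3,"tz":-4,"wx":0,"wy":0,"wz":0,"claw":9.5},{"tx":-0.1,"ty":0.3,"tz":-6.5,"wx":0,"wy":0,"wz":0,"claw":9.5},{"tx":-0.1,"ty":0.3,"tz":-7.6,"wx":0,"wy":0,"wz":0,"claw":9.5},{"tx":-0.1,"ty":0.3,"tz":-7.6,"wx":0,"wy":0,"wz":0,"claw":9.5},{"tx":-0.1,"ty":0.3,"tz":-7.6,"wx":0,"wy":0,"wz":0,"claw":5.5},{"tx":-0.1,"ty":0.3,"tz":-7.6,"wx":0,"wy":0,"wz":0,"claw":4.5},{"tx":-0.1,"ty":0.3,"tz":-7.6,"wx":0,"wy":0,"wz":0,"claw":4.5},{"tx":-0.1,"ty":0.3,"tz":-7.6,"wx":0,"wy":0,"wz":0,"claw":4.5},{"tx":-0.1,"ty":0.3,"tz":-7.6,"wx":0,"wy":0,"wz":0,"claw":4.5},{"tx":-0.1,"ty":0.3,"tz":-7.6,"wx":0,"wy":0,"wz":0,"claw":4.5}]' 40
```

```text
t: 3.82
position: [0.601, -0.1131, 0.0015]
ee_rot: [-2.889, -1.233, 0.0]
contact_force: [-0.6, 0.9, -0.4]
gripper_width: 0.484
finger_force: 0.0
```

```bash
python3 - <<'E'
from h import *
i,im=grab('wrist','w3.png'); s=robot.get_state(); print(s['position'],s['gripper_width'],s['finger_force'])
E
```

```text
[ 0.60098559 -0.11314054  0.00151594] 0.4775808488530531 0.0
```

View pics/w3.png

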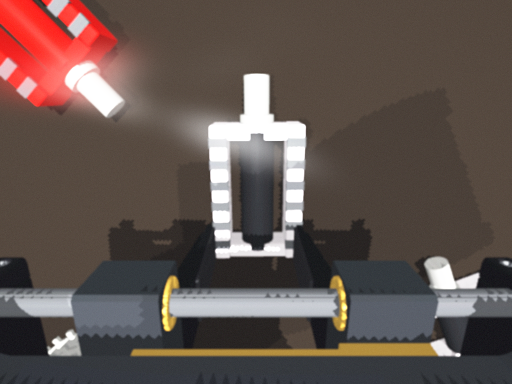

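The fingers have closed to about 46 mm with no force. The cage shows at (210–305, 122–255), and the finger tips lie beside or just behind its rear end at row 245. I'll work out where the TCP falls relative to the cage.

```bash
python3 - <<'E'
from h import *
i=robot.camera_info('wrist'); s=robot.get_state(); p=s['position']; print(p, s['finger_force'],s['gripper_width'])
t=Rm(s['ee_rot']); 
for dx in (-.01,0,.01):
  for dy in (-.023,.023): print(dx,dy,proj(i,p+t@[dx,dy,-.020]).round(), proj(i,p+t@[dx,dy,0]).round())
for uv in ((212,124),(303,124),(296,254),(217,254),(257,76)):
  q=cast(i,uv,.016 if uv[1]==76 else .024); print(uv,q.round(4),'in tool',(t.T@(q-p)).round(4))
E
```

```text
[ 0.60098559 -0.11314054  0.00151594] 0.0 0.4775808488530531
-0.01 -0.023 [216. 252.] [220. 238.]
-0.01 0.023 [291. 252.] [287. 238.]
0 -0.023 [216. 238.] [219. 225.]
0 0.023 [291. 238.] [288. 225.]
0.01 -0.023 [215. 222.] [219. 211.]
0.01 0.023 [292. 222.] [288. 211.]
(212, 124) [ 0.6322 -0.0483  0.024 ] in tool [ 0.0684 -0.0223 -0.0225]
(303, 124) [ 0.6676 -0.0823  0.024 ] in tool [ 0.0684  0.0268 -0.0225]
(296, 254) [ 0.613  -0.1383  0.024 ] in tool [-0.0098  0.0261 -0.0225]
(217, 254) [ 0.5781 -0.1048  0.024 ] in tool [-0.0098 -0.0223 -0.0225]
(257, 76) [ 0.6669 -0.0473  0.016 ] in tool [ 0.0931  0.002  -0.0145]
```

```bash
python3 -m jog '[{"tx":0,"ty":0,"tz":0.2,"wx":0,"wy":0,"wz":0,"claw":4},{"tx":0,"ty":0,"tz":0.2,"wx":0,"wy":0,"wz":0,"claw":4},{"tx":0,"ty":0,"tz":0.2,"wx":0,"wy":0,"wz":0,"claw":4}]' 40; python3 - <<'E'
from h import *
i,im=grab('wrist','w4.png'); s=robot.get_state(); print(s['position'],s['gripper_width'],s['finger_force'],s['contact_force'])
a=cv2.imread('pics/w3.png').astype(int); print(abs(a-im[:,:,::-1])[100:260,200:310].mean())
v=cv2.resize(im[150:310,130:390],None,fx=3,fy=3,interpolation=2); cv2.imwrite('pics/w4c.png',v[:,:,::-1])
E
```

```text
t: 4.25
position: [0.6011, -0.1132, 0.0037]
ee_rot: [2.889, 1.233, 0.0]
contact_force: [0.8, 0.4, -0.8]
gripper_width: 0.422
finger_force: 0.0
[ 0.60105202 -0.11316909  0.00361896] 0.4202988398208931 0.0 [1.15158817 0.48829817 0.06138313]
9.994640151515151
```

View pics/w4c.png

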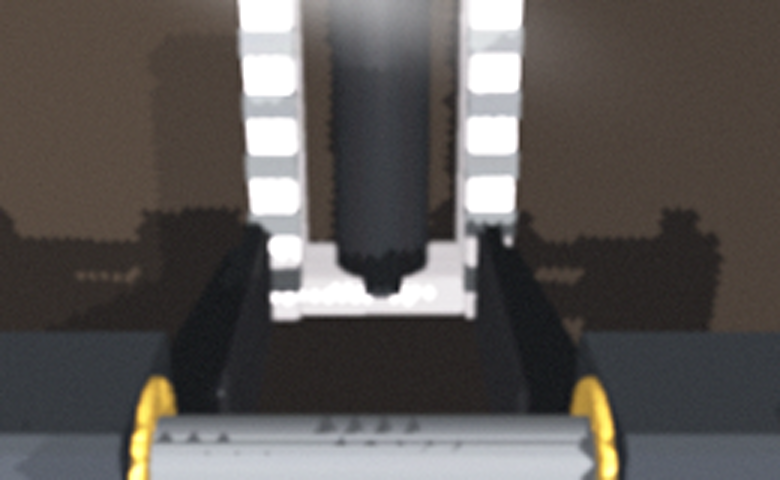

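The crop shows the fingers at the cage's rear end. The end plate at crop columns 270–475 (about 42 mm) sits just inside the finger faces, with no force yet. I'll close further and see whether they stop.

```bash
python3 -m jog '[{"tx":0,"ty":0,"tz":0,"wx":0,"wy":0,"wz":0,"claw":3},{"tx":0,"ty":0,"tz":0,"wx":0,"wy":0,"wz":0,"claw":3},{"tx":0,"ty":0,"tz":0,"wx":0,"wy":0,"wz":0,"claw":3},{"tx":0,"ty":0,"tz":0,"wx":0,"wy":0,"wz":0,"claw":3}]' 40; python3 - <<'E'
from h import *
i,im=grab('wrist','w5.png'); s=robot.get_state(); p=s['position'];t=Rm(s['ee_rot']);print(p,s['gripper_width'],s['finger_force'],s['contact_force'])
g=im.min(2); 
for r in (130,150,170,190,210,220,230,240,250):
  k=np.where(g[r,195:320]>100)[0]+195
  a,b=[(t.T@(cast(i,(c,r),.024)-p)).round(4) for c in(k.min(),k.max())]; print(r,k.min(),k.max(),a[:2],b[:2])
E
```

```text
t: 4.8
position: [0.601, -0.1132, 0.0036]
ee_rot: [-2.889, -1.233, 0.0]
contact_force: [0.8, 0.4, 0.7]
gripper_width: 0.313
finger_force: 0.0
[ 0.60101681 -0.11314553  0.00358499] 0.31524756298093876 0.0 [-0.38732325 -0.00044847  0.42761128]
130 195 305 [ 0.065 -0.032] [0.065  0.0284]
150 205 304 [ 0.0539 -0.027 ] [0.0539 0.0283]
170 210 303 [ 0.0425 -0.0247] [0.0424 0.0283]
190 211 302 [ 0.0305 -0.0246] [0.0305 0.0283]
210 212 302 [ 0.0182 -0.0245] [0.0182 0.0288]
220 213 301 [ 0.0118 -0.0242] [0.0118 0.0285]
230 214 300 [ 0.0053 -0.0238] [0.0053 0.0282]
240 230 280 [-0.0014 -0.0143] [-0.0014  0.0163]
250 229 280 [-0.0081 -0.0151] [-0.0082  0.0164]
```

```bash
python3 - <<'E'
from h import *
i,im=grab('scene','sc2.png'); w=cv2.imread('pics/w5.png'); p=robot.get_state()['position']
u,v=proj(i,p).astype(int); print(u,v)
a=cv2.resize(im[v-50:v+50,u-33:u+33][:,:,::-1],(396,600),interpolation=2)
b=cv2.resize(w[190:290,200:310],(400,364),interpolation=2)
o=np.zeros((600,800,3),np.uint8); o[:,:396]=a; o[:364,400:]=b; cv2.imwrite('pics/mix.png',o)
E
```

```text
230 233
```

View pics/mix.png

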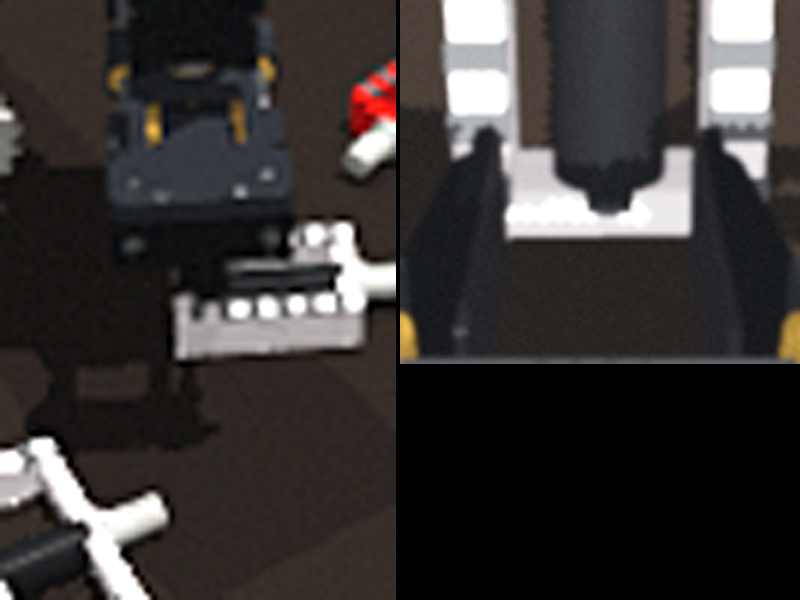

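The scene crop shows the fingers apparently hovering over the cage's walls, with both toothed walls uncovered outside them, and the wrist crop agrees. They closed to 30 mm without force, so the true tips must be higher than the reading says. I'll open and feel carefully downward.

```bash
python3 -m jog '[{"tx":0,"ty":0,"tz":0,"wx":0,"wy":0,"wz":0,"claw":9.5},{"tx":0,"ty":0,"tz":0,"wx":0,"wy":0,"wz":0,"claw":9.5},{"tx":0,"ty":0,"tz":0,"wx":0,"wy":0,"wz":0,"claw":9.5},{"tx":0,"ty":0,"tz":0,"wx":0,"wy":0,"wz":0,"claw":9.5},{"tx":0,"ty":0,"tz":0,"wx":0,"wy":0,"wz":0,"claw":9.5},{"tx":0,"ty":0,"tz":0,"wx":0,"wy":0,"wz":0,"claw":9.5},{"tx":0,"ty":0,"tz":0,"wx":0,"wy":0,"wz":0,"claw":9.5},{"tx":0,"ty":0,"tz":-0.3,"wx":0,"wy":0,"wz":0,"claw":9.5},{"tx":0,"ty":0,"tz":-0.5,"wx":0,"wy":0,"wz":0,"claw":9.5},{"tx":0,"ty":0,"tz":-0.5,"wx":0,"wy":0,"wz":0,"claw":9.5}]' 40
```

```text
t: 6.15
position: [0.6007, -0.113, -0.0019]
ee_rot: [-2.889, -1.233, 0.001]
contact_force: [0.3, -0.4, -0.1]
gripper_width: 0.999
finger_force: 0.0
```

```bash
python3 -m jog '[{"tx":0,"ty":0,"tz":-0.3,"wx":0,"wy":0,"wz":0,"claw":9.5},{"tx":0,"ty":0,"tz":-0.6,"wx":0,"wy":0,"wz":0,"claw":9.5},{"tx":0,"ty":0,"tz":-0.6,"wx":0,"wy":0,"wz":0,"claw":9.5}]' 40; python3 -m jog '[{"tx":0,"ty":0,"tz":-0.3,"wx":0,"wy":0,"wz":0,"claw":9.5},{"tx":0,"ty":0,"tz":-0.5,"wx":0,"wy":0,"wz":0,"claw":9.5},{"tx":0,"ty":0,"tz":-0.5,"wx":0,"wy":0,"wz":0,"claw":9.5}]' 40
```

```text
t: 6.52
position: [0.6007, -0.1131, -0.0079]
ee_rot: [-2.889, -1.233, 0.001]
contact_force: [0.3, -0.7, 0.0]
gripper_width: 0.998
finger_force: 0.0
t: 6.9
position: [0.6008, -0.1131, -0.0127]
ee_rot: [-2.889, -1.233, 0.001]
contact_force: [0.0, -0.3, 0.5]
gripper_width: 1.001
finger_force: 0.0
```

```bash
python3 -m jog '[{"tx":0,"ty":0,"tz":-0.2,"wx":0,"wy":0,"wz":0,"claw":9.5},{"tx":0,"ty":0,"tz":-0.3,"wx":0,"wy":0,"wz":0,"claw":9.5},{"tx":0,"ty":0,"tz":-0.3,"wx":0,"wy":0,"wz":0,"claw":9.5}]' 40; python3 -m jog '[{"tx":0,"ty":0,"tz":-0.2,"wx":0,"wy":0,"wz":0,"claw":9.5},{"tx":0,"ty":0,"tz":-0.3,"wx":0,"wy":0,"wz":0,"claw":9.5},{"tx":0,"ty":0,"tz":-0.3,"wx":0,"wy":0,"wz":0,"claw":9.5}]' 40
```

```text
t: 7.28
position: [0.601, -0.1131, -0.0155]
ee_rot: [-2.889, -1.233, 0.0]
contact_force: [-0.2, -0.6, -0.3]
gripper_width: 0.996
finger_force: 0.0
t: 7.65
position: [0.6009, -0.1131, -0.0186]
ee_rot: [-2.889, -1.233, 0.0]
contact_force: [0.3, -0.6, 0.4]
gripper_width: 1.0
finger_force: 0.0
```

```bash
for k in 1 ; do python3 -m jog '[{"tx":0,"ty":0,"tz":-0.2,"wx":0,"wy":0,"wz":0,"claw":9.5},{"tx":0,"ty":0,"tz":-0.2,"wx":0,"wy":0,"wz":0,"claw":9.5}]' 40 ; done;  python3 - <<'E'
from h import *
i,im=grab('wrist','w6.png'); s=robot.get_state(); p=s['position'];t=Rm(s['ee_rot']);print(p,i['eye']-p)
g=im.min(2); 
for r in (130,150,170,190,210,220,230,240,250):
  k=np.where(g[r,205:315]>100)[0]+205
  if len(k)==0: print(r); continue
  a,b=[(t.T@(cast(i,(c,r),.024)-p)).round(4) for c in(k.min(),k.max())]; print(r,k.min(),k.max(),a[:2],b[:2])
v=np.hstack([cv2.resize(im[60:310,100:410][:,:,::-1],(800,600))]); cv2.imwrite('pics/w6c.png',v)
E
```

```text
t: 7.9
position: [0.6008, -0.1131, -0.0207]
ee_rot: [-2.889, -1.233, 0.001]
contact_force: [0.1, -0.6, 0.1]
gripper_width: 0.997
finger_force: 0.0
[ 0.60092913 -0.11312458 -0.02055132] [0.05815116 0.06023017 0.19637216]
130 205 313 [ 0.0675 -0.0229] [0.0675 0.0282]
150 205 313 [ 0.058  -0.0233] [0.058  0.0288]
170 205 312 [ 0.0481 -0.0238] [0.0481 0.0288]
190 205 310 [ 0.0378 -0.0243] [0.0378 0.0284]
210 206 309 [ 0.0271 -0.0242] [0.0271 0.0284]
220 206 309 [ 0.0216 -0.0245] [0.0216 0.0287]
230 207 308 [ 0.016  -0.0242] [0.016  0.0285]
240 207 308 [ 0.0103 -0.0245] [0.0103 0.0287]
250 209 307 [ 0.0045 -0.0237] [0.0044 0.0285]
```

View pics/w6c.png

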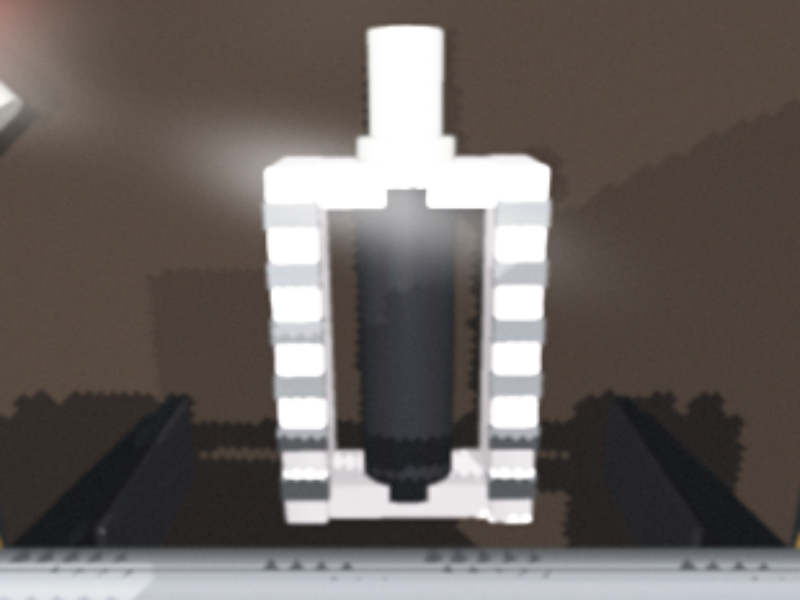

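The picture shows the open fingers on both sides of the cage (tips at crop (185,400) and (615,400)), the pedal midway between them. The true tips are about 24 mm above the reported TCP, so they are now just off the bench. Closing.

```bash
python3 -m jog '[{"tx":0,"ty":0,"tz":0,"wx":0,"wy":0,"wz":0,"claw":4},{"tx":0,"ty":0,"tz":0,"wx":0,"wy":0,"wz":0,"claw":4},{"tx":0,"ty":0,"tz":0,"wx":0,"wy":0,"wz":0,"claw":4},{"tx":0,"ty":0,"tz":0,"wx":0,"wy":0,"wz":0,"claw":4},{"tx":0,"ty":0,"tz":0,"wx":0,"wy":0,"wz":0,"claw":4},{"tx":0,"ty":0,"tz":0,"wx":0,"wy":0,"wz":0,"claw":4},{"tx":0,"ty":0,"tz":0,"wx":0,"wy":0,"wz":0,"claw":4},{"tx":0,"ty":0,"tz":0,"wx":0,"wy":0,"wz":0,"claw":4}]' 40
```

```text
t: 8.95
position: [0.6011, -0.1133, -0.0204]
ee_rot: [2.889, 1.233, 0.0]
contact_force: [-0.1, -1.3, -0.5]
gripper_width: 0.544
finger_force: 39.9
```

```bash
python3 -m jog '[{"tx":0,"ty":0,"tz":3,"wx":0,"wy":0,"wz":0,"claw":4},{"tx":0,"ty":0,"tz":8,"wx":0,"wy":0,"wz":0,"claw":4},{"tx":0,"ty":0,"tz":14,"wx":0,"wy":0,"wz":0,"claw":4},{"tx":-1.5,"ty":5,"tz":16,"wx":0,"wy":0,"wz":9,"claw":4},{"tx":-3,"ty":10,"tz":16,"wx":0,"wy":0,"wz":18,"claw":4},{"tx":-4,"ty":15,"tz":16,"wx":0,"wy":0,"wz":27,"claw":4},{"tx":-5.5,"ty":20,"tz":16,"wx":0,"wy":0,"wz":36,"claw":4},{"tx":-6.5,"ty":25,"tz":16,"wx":0,"wy":0,"wz":45,"claw":4},{"tx":-8,"ty":30,"tz":16,"wx":0,"wy":0,"wz":54,"claw":4},{"tx":-8,"ty":30.3,"tz":16,"wx":0,"wy":0,"wz":58.3,"claw":4},{"tx":-8,"ty":30.3,"tz":16,"wx":0,"wy":0,"wz":58.3,"claw":4},{"tx":-8,"ty":30.3,"tz":16,"wx":0,"wy":0,"wz":58.3,"claw":4},{"tx":-8,"ty":30.3,"tz":16,"wx":0,"wy":0,"wz":58.3,"claw":4}]' 40
python3 - <<'E'
from h import *
i,im=grab('wrist','w7.png'); s=robot.get_state(); p=s['position'];t=Rm(s['ee_rot']);print(p,'yaw',np.degrees(np.arctan2(t[1,0],t[0,0])))
o=np.array([.4905,.3095]);a=np.radians(104.4);X=np.array([np.cos(a),np.sin(a)]);Y=np.array([-X[1],X[0]])
v=im[:,:,::-1].copy()
for (x,y,z) in [(0,-.071,.101),(0,.071,.101),(-.155,.075,.051),(-.155,-.075,.051),(-.03,.075,.045),(-.03,-.075,.045),(.158,.075,.101),(.158,-.075,.101),(-.027,.067,.048),(-.027,-.067,.048)]:
  q=proj(i,[*(o+x*X+y*Y),z]); print((x,y,z),q.round()); cv2.circle(v,tuple(int(c) for c in q),3,(0,0,255),1)
cv2.imwrite('pics/w7c.png',cv2.resize(v,(800,600)))
E
```

```text
t: 10.58
position: [0.5211, 0.1891, 0.1394]
ee_rot: [-1.925, -2.482, 0.001]
contact_force: [-0.1, -0.5, -2.5]
gripper_width: 0.55
finger_force: 39.9
[0.52117686 0.18916618 0.1394689 ] yaw 104.42466700063012
(0, -0.071, 0.101) [360.  31.]
(0, 0.071, 0.101) [149.  31.]
(-0.155, 0.075, 0.051) [177. 218.]
(-0.155, -0.075, 0.051) [332. 218.]
(-0.03, 0.075, 0.045) [168.  81.]
(-0.03, -0.075, 0.045) [341.  81.]
(0.158, 0.075, 0.101) [ 112. -302.]
(0.158, -0.075, 0.101) [ 398. -302.]
(-0.027, 0.067, 0.048) [176.  77.]
(-0.027, -0.067, 0.048) [333.  77.]
```

View pics/w7c.png

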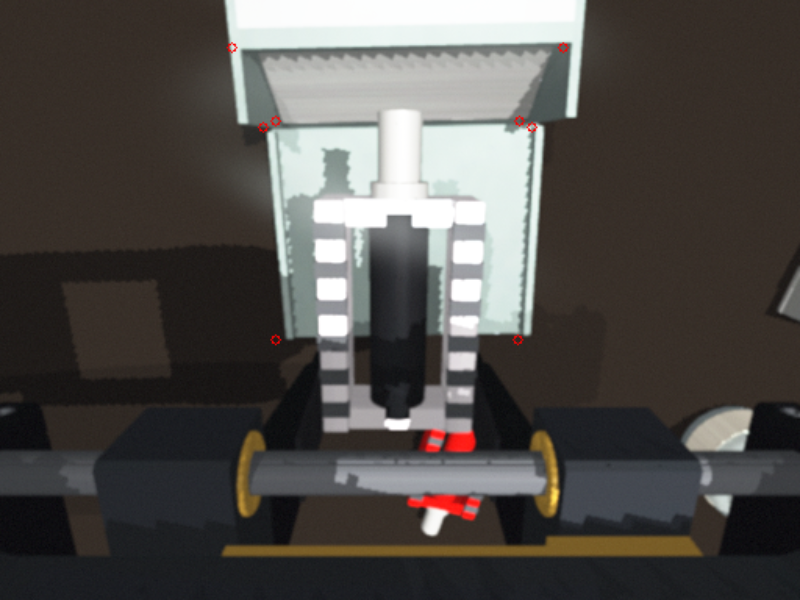

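The view shows the pedal held straight over the ledge. Lintel and flap rows match my predictions, but the box lies about 6 mm further right (its -y) and is turned about +0.8°. I'll correct both while lowering onto the ledge.

```bash
python3 -m jog '[{"tx":0.6,"ty":0.15,"tz":-4,"wx":0,"wy":0,"wz":0.8,"claw":4},{"tx":0.6,"ty":0.15,"tz":-8,"wx":0,"wy":0,"wz":0.8,"claw":4},{"tx":0.6,"ty":0.15,"tz":-10,"wx":0,"wy":0,"wz":0.8,"claw":4},{"tx":0.6,"ty":0.15,"tz":-10.8,"wx":0,"wy":0,"wz":0.8,"claw":4},{"tx":0.6,"ty":0.15,"tz":-11,"wx":0,"wy":0,"wz":0.8,"claw":4},{"tx":0.6,"ty":0.15,"tz":-11,"wx":0,"wy":0,"wz":0.8,"claw":4}]' 40
python3 -m jog '[{"tx":0,"ty":0,"tz":-0.2,"wx":0,"wy":0,"wz":0,"claw":4},{"tx":0,"ty":0,"tz":-0.3,"wx":0,"wy":0,"wz":0,"claw":4},{"tx":0,"ty":0,"tz":-0.3,"wx":0,"wy":0,"wz":0,"claw":4}]' 40
```

```text
t: 11.38
position: [0.5282, 0.1916, 0.0311]
ee_rot: [1.905, 2.496, 0.003]
contact_force: [-0.3, 0.8, -1.6]
gripper_width: 0.544
finger_force: 39.9
t: 11.75
position: [0.527, 0.1914, 0.0267]
ee_rot: [1.905, 2.498, 0.0]
contact_force: [0.5, -0.3, -3.3]
gripper_width: 0.545
finger_force: 39.9
```

```bash
python3 -m jog '[{"tx":0,"ty":0,"tz":-0.1,"wx":0,"wy":0,"wz":0,"claw":4},{"tx":0,"ty":0,"tz":-0.2,"wx":0,"wy":0,"wz":0,"claw":4},{"tx":0,"ty":0,"tz":-0.2,"wx":0,"wy":0,"wz":0,"claw":4},{"tx":0,"ty":0,"tz":-0.2,"wx":0,"wy":0,"wz":0,"claw":4}]' 40
```

```text
t: 12.25
position: [0.5271, 0.1914, 0.0247]
ee_rot: [1.906, 2.498, 0.0]
contact_force: [-0.9, 0.3, -1.9]
gripper_width: 0.543
finger_force: 39.9
```

```bash
python3 -m jog '[{"tx":0,"ty":0,"tz":0,"wx":0,"wy":0,"wz":0,"claw":6.3},{"tx":0,"ty":0,"tz":0,"wx":0,"wy":0,"wz":0,"claw":6.3},{"tx":0,"ty":0,"tz":0,"wx":0,"wy":0,"wz":0,"claw":6.3},{"tx":0,"ty":0,"tz":0,"wx":0,"wy":0,"wz":0,"claw":6.3}]' 40
python3 - <<'E'
from h import *
grab('wrist','w8.png')
E
python3 -m jog '[{"tx":0,"ty":0,"tz":0,"wx":0,"wy":0,"wz":0,"claw":4},{"tx":0,"ty":0,"tz":0,"wx":0,"wy":0,"wz":0,"claw":4},{"tx":0,"ty":0,"tz":0,"wx":0,"wy":0,"wz":0,"claw":4},{"tx":0,"ty":0,"tz":0,"wx":0,"wy":0,"wz":0,"claw":4},{"tx":0,"ty":0,"tz":0,"wx":0,"wy":0,"wz":0,"claw":4}]' 20
```

```text
t: 12.75
position: [0.5272, 0.1914, 0.0248]
ee_rot: [1.905, 2.498, 0.0]
contact_force: [-0.5, 1.1, -0.1]
gripper_width: 0.664
finger_force: 0.0
t: 13.42
position: [0.527, 0.1914, 0.0246]
ee_rot: [1.906, 2.498, 0.0]
contact_force: [0.3, -0.2, 0.4]
gripper_width: 0.545
finger_force: 20.0
```

```bash
python3 -m jog '[{"tx":-0.3,"ty":1,"tz":0.1,"wx":0,"wy":0,"wz":0,"claw":4},{"tx":-0.5,"ty":2,"tz":0.1,"wx":0,"wy":0,"wz":0,"claw":4},{"tx":-0.8,"ty":3,"tz":0.1,"wx":0,"wy":0,"wz":0,"claw":4},{"tx":-1.1,"ty":4,"tz":0.1,"wx":0,"wy":0,"wz":0,"claw":4},{"tx":-1.35,"ty":5,"tz":0.1,"wx":0,"wy":0,"wz":0,"claw":4},{"tx":-1.6,"ty":6,"tz":0.1,"wx":0,"wy":0,"wz":0,"claw":4},{"tx":-1.9,"ty":7,"tz":0.1,"wx":0,"wy":0,"wz":0,"claw":4},{"tx":-2.15,"ty":8,"tz":0.1,"wx":0,"wy":0,"wz":0,"claw":4},{"tx":-2.4,"ty":9,"tz":0.1,"wx":0,"wy":0,"wz":0,"claw":4},{"tx":-2.6,"ty":9.6,"tz":0.1,"wx":0,"wy":0,"wz":0,"claw":4},{"tx":-2.6,"ty":9.6,"tz":0.1,"wx":0,"wy":0,"wz":0,"claw":4}]' 40
python3 - <<'E'
from h import *
s=robot.get_state();p=s['position'][:2]
o=np.array([.4905,.3095]);a=np.radians(104.4);X=np.array([np.cos(a),np.sin(a)]);Y=np.array([-X[1],X[0]]);print((p-o)@X,(p-o)@Y)
E
```

```text
t: 14.8
position: [0.5006, 0.2881, 0.0254]
ee_rot: [-1.904, -2.498, -0.0]
contact_force: [-0.4, 1.3, -5.9]
gripper_width: 0.546
finger_force: 40.0
-0.023246108265435855 -0.004470630700391786
```

```bash
python3 -m jog '[{"tx":-0.1,"ty":0.4,"tz":0.1,"wx":0,"wy":0,"wz":0,"claw":4},{"tx":-0.2,"ty":0.8,"tz":0.1,"wx":0,"wy":0,"wz":0,"claw":4},{"tx":-0.2,"ty":0.8,"tz":0.1,"wx":0,"wy":0,"wz":0,"claw":4}]' 40
```

```text
t: 15.18
position: [0.4992, 0.2956, 0.0267]
ee_rot: [-1.906, -2.498, -0.001]
contact_force: [0.2, 0.7, -4.4]
gripper_width: 0.545
finger_force: 40.0
```

```bash
python3 -m jog '[{"tx":0,"ty":0,"tz":0,"wx":0,"wy":0,"wz":0,"claw":7},{"tx":0,"ty":0,"tz":0,"wx":0,"wy":0,"wz":0,"claw":7},{"tx":0,"ty":0,"tz":0,"wx":0,"wy":0,"wz":0,"claw":7},{"tx":0,"ty":0,"tz":0,"wx":0,"wy":0,"wz":0,"claw":7},{"tx":0,"ty":0,"tz":0,"wx":0,"wy":0,"wz":0,"claw":7},{"tx":0,"ty":0,"tz":0,"wx":0,"wy":0,"wz":0,"claw":7}]' 40
python3 - <<'E'
from h import *
i,im=grab('wrist','w9.png'); grab('top','top2.png'); grab('scene','sc3.png')
s=robot.get_state();p=s['position'];t=Rm(s['ee_rot'])
# bright (pedal white) pixels between the fingers
for r in range(90,260,12):
  print(r,' '.join('%3d'%im[r,c].min() for c in range(200,312,10)), (t.T@(cast(i,(256,r),.06)-p)).round(3)[0])
E
```

```text
t: 15.92
position: [0.499, 0.2953, 0.0266]
ee_rot: [-1.906, -2.498, -0.0]
contact_force: [-0.2, 0.1, -0.8]
gripper_width: 0.738
finger_force: 0.0
90 203 206 205 207 208 212 212 211 209 208 209 211 0.086
102 202 205 202 207 205 213 212 208 208 208 208 209 0.08
114 203 203 204 205 202 211 211 204 203 203 206 208 0.074
126 199 212 215 218 219 220 220 219 220 219 208 204 0.068
138 200 196 197 213 213 192 191 214 213 197 200 207 0.062
150 201 204 207 205 204 205 206 206 208 209 208 208 0.056
162 200 204 204 207 207 206 209 207 206 208 209 209 0.05
174 202 204 202 202 205 205 206 207 205 208 206 205 0.043
186 205 202 204 203 206 203 202 203 204 204 206 206 0.037
198 203 202 203 200 201 202 202 203 206 205 204 204 0.03
210 202 202 202 200 201 203 200 202 203 202 201 203 0.023
222 202 201 202 198 201 200 200 200 200 201 201 200 0.016
234 186 188 188 187 187 189 188 187 189 188 189 188 0.008
246  79  75  76  75  75  72  75  73  74  76  75  76 0.001
258  53 101 117 114 113 190 196 237 115 108 107  52 -0.007
```

```bash
python3 -m jog '[{"tx":0.5,"ty":-2,"tz":0.1,"wx":0,"wy":0,"wz":0,"claw":7},{"tx":1.1,"ty":-4,"tz":0.2,"wx":0,"wy":0,"wz":0,"claw":7},{"tx":2.2,"ty":-8,"tz":0.2,"wx":0,"wy":0,"wz":0,"claw":0},{"tx":2.7,"ty":-10,"tz":4,"wx":0,"wy":0,"wz":0,"claw":0},{"tx":2.7,"ty":-10,"tz":8,"wx":0,"wy":0,"wz":0,"claw":0},{"tx":2.7,"ty":-10,"tz":11.3,"wx":0,"wy":0,"wz":0,"claw":0},{"tx":2.7,"ty":-10,"tz":11.3,"wx":0,"wy":0,"wz":0,"claw":0},{"tx":2.7,"ty":-10,"tz":11.3,"wx":0,"wy":0,"wz":0,"claw":0},{"tx":2.7,"ty":-10,"tz":11.3,"wx":0,"wy":0,"wz":0,"claw":0}]' 40
python3 - <<'E'
from h import *
i,im=grab('wrist','w10.png')
s=robot.get_state();p=s['position'];print(p)
o=np.array([.4962,.3110]);a=np.radians(105.2);X=np.array([np.cos(a),np.sin(a)]);Y=np.array([-X[1],X[0]])
W=lambda x,y,z:[*(o+x*X+y*Y),z]
for n,F in (('flap',[(x,y,.048+.0448*(x+.027)/.033) for x in (0,-.006,-.012,-.018,-.024) for y in (-.05,-.03,-.015,0,.015,.03,.05)]),('ledge',[(x,y,.045) for x in (-.036,-.05,-.07,-.09) for y in (-.05,-.03,-.015,0,.015,.03,.05)])):
  for k in range(0,len(F),7):
    print(n,F[k][0],[im[int(v),int(u)].tolist() for u,v in [proj(i,W(*f)) for f in F[k:k+7]]])
E
```

```text
t: 17.2
position: [0.5248, 0.1946, 0.1374]
ee_rot: [-1.905, -2.496, 0.004]
contact_force: [-0.2, 0.1, -0.0]
gripper_width: 0.056
finger_force: 0.0
[0.52496338 0.19483022 0.13761481]
flap 0 [[109, 119, 117], [108, 120, 118], [171, 168, 170], [43, 45, 45], [123, 129, 128], [115, 126, 125], [118, 129, 126]]
flap -0.006 [[99, 111, 108], [99, 112, 108], [120, 122, 124], [50, 52, 53], [111, 120, 118], [114, 125, 121], [117, 129, 125]]
flap -0.012 [[97, 110, 107], [163, 182, 175], [144, 141, 143], [49, 51, 54], [112, 123, 118], [109, 122, 120], [124, 137, 132]]
flap -0.018 [[94, 106, 102], [217, 232, 228], [255, 255, 255], [46, 50, 52], [255, 255, 255], [104, 115, 113], [198, 217, 212]]
flap -0.024 [[134, 149, 146], [211, 229, 224], [246, 243, 245], [245, 242, 243], [244, 241, 243], [138, 153, 147], [199, 218, 210]]
ledge -0.036 [[236, 245, 243], [234, 244, 240], [233, 243, 240], [232, 242, 239], [233, 243, 240], [231, 242, 239], [230, 241, 236]]
ledge -0.05 [[234, 243, 241], [233, 244, 241], [234, 243, 240], [232, 242, 239], [231, 241, 237], [232, 242, 238], [229, 240, 236]]
ledge -0.07 [[230, 241, 238], [230, 241, 237], [230, 241, 238], [231, 241, 238], [230, 241, 238], [228, 239, 237], [226, 237, 233]]
ledge -0.09 [[228, 240, 236], [228, 239, 235], [230, 241, 237], [230, 241, 237], [229, 240, 237], [226, 238, 234], [229, 240, 237]]
```

The pixels show the ledge clear, but the flap is still propped open: the pedal's tail (bright at y ±15 mm, x about -25 mm) rests at the ledge's inner end. I'll push it from behind with closed fingers.

```bash
python3 -m jog '[{"tx":0,"ty":0,"tz":-5,"wx":0,"wy":0,"wz":0,"claw":0},{"tx":0,"ty":0,"tz":-9,"wx":0,"wy":0,"wz":0,"claw":0},{"tx":0,"ty":0,"tz":-10.8,"wx":0,"wy":0,"wz":0,"claw":0},{"tx":0,"ty":0,"tz":-11.1,"wx":0,"wy":0,"wz":0,"claw":0},{"tx":-0.5,"ty":2,"tz":-11.1,"wx":0,"wy":0,"wz":0,"claw":0},{"tx":-1.1,"ty":4,"tz":-11.1,"wx":0,"wy":0,"wz":0,"claw":0},{"tx":-1.6,"ty":6,"tz":-11.1,"wx":0,"wy":0,"wz":0,"claw":0},{"tx":-1.9,"ty":7,"tz":-11.1,"wx":0,"wy":0,"wz":0,"claw":0},{"tx":-2.1,"ty":7.8,"tz":-11.1,"wx":0,"wy":0,"wz":0,"claw":0},{"tx":-2.35,"ty":8.6,"tz":-11.1,"wx":0,"wy":0,"wz":0,"claw":0},{"tx":-2.5,"ty":9.2,"tz":-11.1,"wx":0,"wy":0,"wz":0,"claw":0},{"tx":-2.7,"ty":9.8,"tz":-11.1,"wx":0,"wy":0,"wz":0,"claw":0},{"tx":-2.75,"ty":10.1,"tz":-11.1,"wx":0,"wy":0,"wz":0,"claw":0},{"tx":-2.75,"ty":10.1,"tz":-11.1,"wx":0,"wy":0,"wz":0,"claw":0},{"tx":-2.75,"ty":10.1,"tz":-11.1,"wx":0,"wy":0,"wz":0,"claw":0}]' 40
```

```text
t: 19.12
position: [0.4985, 0.2962, 0.0286]
ee_rot: [-1.906, -2.497, 0.0]
contact_force: [-0.6, -0.5, 1.1]
gripper_width: 0.006
finger_force: 0.3
```

Retreat the same way and check the flap.

```bash
python3 -m jog '[{"tx":0.5,"ty":-2,"tz":0,"wx":0,"wy":0,"wz":0,"claw":0},{"tx":1.1,"ty":-4,"tz":0,"wx":0,"wy":0,"wz":0,"claw":0},{"tx":2.2,"ty":-8,"tz":0.2,"wx":0,"wy":0,"wz":0,"claw":0},{"tx":2.7,"ty":-10.1,"tz":4,"wx":0,"wy":0,"wz":0,"claw":0},{"tx":2.7,"ty":-10.1,"tz":8,"wx":0,"wy":0,"wz":0,"claw":0},{"tx":2.7,"ty":-10.1,"tz":11,"wx":0,"wy":0,"wz":0,"claw":0},{"tx":2.7,"ty":-10.1,"tz":11,"wx":0,"wy":0,"wz":0,"claw":0},{"tx":2.7,"ty":-10.1,"tz":11,"wx":0,"wy":0,"wz":0,"claw":0},{"tx":2.7,"ty":-10.1,"tz":11,"wx":0,"wy":0,"wz":0,"claw":0}]' 40
cat > chk.py <<'E'
from h import *
import sys
i,im=grab('wrist',sys.argv[1])
s=robot.get_state();p=s['position'];print(p)
o=np.array([.4962,.3110]);a=np.radians(105.2);X=np.array([np.cos(a),np.sin(a)]);Y=np.array([-X[1],X[0]])
W=lambda x,y,z:[*(o+x*X+y*Y),z]
for n,F in (('flap',[(x,y,.048+.0448*(x+.027)/.033) for x in (0,-.006,-.012,-.018,-.024) for y in (-.05,-.03,-.015,0,.015,.03,.05)]),('ledge',[(x,y,.045) for x in (-.036,-.05,-.09) for y in (-.05,-.03,-.015,0,.015,.03,.05)])):
  for k in range(0,len(F),7):
    print(n,F[k][0],[int(im[int(v),int(u)].mean()) for u,v in [proj(i,W(*f)) for f in F[k:k+7]]])
E
python3 chk.py w11.png
```

```text
t: 20.25
position: [0.5244, 0.1947, 0.1364]
ee_rot: [-1.905, -2.496, 0.004]
contact_force: [-1.2, 0.5, -0.3]
gripper_width: 0.004
finger_force: 0.0
[0.52448168 0.19488983 0.1366355 ]
flap 0 [117, 176, 175, 177, 177, 175, 151]
flap -0.006 [187, 193, 191, 196, 197, 199, 195]
flap -0.012 [187, 188, 192, 194, 194, 196, 194]
flap -0.018 [187, 190, 194, 193, 197, 199, 196]
flap -0.024 [189, 191, 193, 194, 196, 192, 194]
ledge -0.036 [242, 239, 238, 238, 238, 237, 237]
ledge -0.05 [239, 239, 240, 238, 237, 237, 236]
ledge -0.09 [236, 235, 236, 237, 235, 233, 235]
```

```bash
python3 - <<'E'
from h import *
i,im=grab('top','top4.png'); a=cv2.imread('pics/top1.png'); b=im[:,:,::-1]
def box(g):
  m=np.zeros(g.shape[:2],np.uint8); m[145:202,312:372]=(g.min(2)[145:202,312:372]>110)*255
  ys,xs=np.where(m); return xs.mean(),ys.mean(),len(xs)
print('wide',box(a),box(b)); print('old narrow spot',(a.min(2)[155:200,258:298]>110).sum(),(b.min(2)[155:200,258:298]>110).sum())
w7=cv2.imread('pics/w7.png').astype(int); w=cv2.imread('pics/w11.png').astype(int)
# flap edges: profile down a column right of centre, before (shut) and now
for im_ in (w7,w): print([int(im_[r,320].mean()) for r in range(20,100,4)])
# lintel-to-flap-end profile: darkness below the flap
for im_ in (w7,w): print([int(im_[r,200].mean()) for r in range(20,100,4)])
E
```

```text
wide (np.float64(343.33291139240504), np.float64(173.43037974683546), 790) (np.float64(343.3056603773585), np.float64(173.4251572327044), 795)
old narrow spot 444 0
[241, 241, 153, 122, 173, 182, 187, 186, 182, 180, 180, 183, 184, 184, 123, 225, 240, 240, 239, 238]
[254, 244, 244, 244, 146, 137, 179, 176, 190, 191, 187, 187, 185, 189, 185, 194, 105, 170, 243, 242]
[236, 235, 236, 95, 171, 180, 189, 192, 197, 189, 184, 194, 194, 190, 192, 110, 234, 234, 236, 234]
[253, 239, 239, 239, 170, 125, 187, 184, 199, 203, 198, 193, 198, 199, 196, 194, 107, 235, 236, 236]
```

The flap profile matches its original shut state, the wide pedal has not moved, and the narrow one is gone from the bench and the ledge. Handing in.

```bash
python3 -c "
from station import robot
print(robot.close_job())"
```

```text
the job is handed in; nothing more can be done
None
```

The narrow pedal was set on the ledge and pushed in through the flap; the last images show the flap shut and the wide pedal unmoved, and the job was handed in at about 20 s of the 51 s allowed (I judged that the pedal dropped in from the flap shutting and the clear ledge, since I could not see it inside).

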